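Put the espresso tamper away in its close-fitting stand

ROBOT

A 7-joint arm with a two-finger parallel gripper is mounted at the origin on a cart in front of the work surface, level with it; the furniture and walls round the work are solid. World frame = base frame: x ahead of the robot, y to its left, z up, the work surface at z = 0. Lengths are in m, angles in degrees, forces in N, time in s.
With the tool pointing down it reaches from about 0.35 to 0.9 m from the base axis. Payload 19.9 kg.
Tool frame: the origin (TCP) lies midway between the tips of the shut fingers; the grasp point (between the pads) lies grip_point_offset behind it (grip_point_offset is the distance from the TCP to the grasp point, in m); z points along the fingers, y is the line along which they close (so a half turn about z gives the same grasp; the last joint's range is limited). The gripper opens to 94 mm and grips with 3 to 60 N. Pads are 16 mm wide; open, the fingers measure 119 mm over their backs; the gripper's body (75 mm by 177 mm) begins 78 mm behind the grasp point.
Start: joints at [-78.868, 23.915, -0.59, 92.452, 0.269, 63.638, -3.037], TCP at [0.146, 0.608, 0.205] pointing down, gripper open.
Joint ranges: [-161.28, 161.28], [-22.2, 115.67], [-73.04, 71.86], [3.21, 147.25], [-68.34, 248.33], [10.77, 114.83], [-161.83, 161.83]. Speed limits (degrees/s): [108.29, 108.29, 136.94, 136.94, 172.46, 172.46, 172.46].

INTERFACE

Orientations are given as a 3x3 rotation matrix whose columns are the frame's x, y, z axes.
In Python, from workcell import get_state, snapshot, camera_params, sign_off, grip_point_offset gives the robot as it stands.
- The arm moves only by the tool apply_moves, never from a script. Its argument "increments" is a list of rows, each a list of 7 numbers: the shift along the tool's x, y, z scaled (see below), then the turn, a rotation vector about the tool's x, y, z scaled (see below), then the gripper's target within -1 to 1 (shut at 1, half-way at 0, fully open at -1). A call has 1 to 10 rows; each row is the pose to reach, as a shift and turn from the pose commanded when the call began, along the tool's axes at that moment; what a row does not reach only later rows make up. The controller multiplies each number of a shift by 400 mm and each number of a turn by 60 degrees. A row lasts 1/10 s, in which the tool goes at most 50 mm and 8.59 degrees, less where a joint would pass 70% of its speed; a pose out of reach is approached as far as the arm can. A call with a number of a shift or a turn outside -1 to 1 is refused whole. A call with a gripper value outside its range is refused whole. The fingers move at their own pace and stop on an object; "force" is the grip in N (left out, the last holds). Time passes only in rows, so rows that repeat a pose let the fingers close. It gives the time, the measured TCP pose, the force, the opening and the grip force at its end, in the units of the state.
- get_state(): the state, without advancing time (a new reading comes with each control period).
- snapshot(name): name is "scene" or "side" or "wrist"; returns the picture (480x640x3 uint8, red, green, blue); there is no depth.
- camera_params(name): a dict with "fovy" (degrees; the focal length in pixels is half the picture's height over the tangent of half this angle, whatever the lens; pixels are square), "cx", "cy" (the principal point, pixels), "distortion" ([k1, k2, p1, p2, k3] as OpenCV has them; the pictures are not rectified), "xyz" and "rotation" of the camera in the world. Camera axes: x right, y down, z forward; pixel columns grow to the right and rows downward; lengths in m; the calibration is good to about 2 mm. A picture is of the moment at which its call begins: read the wrist's pose just before it. camera_params takes no time and is no camera call; for the wrist camera it gives the pose at the moment of the call.
- sign_off(): hands the job in; it is judged then, once.
The state is a dict: "time_s": time; "joint_positions": joint angles; "qvel": joint speeds; "joint_efforts": joint torques, N m; "tool_pos": TCP position; "eef_rot": TCP orientation; "contact_force": force on the tool from outside, world axes, zero at the start; "torque": the same for the moment, N m; "gripper_width": opening from 0.0 (shut) to 1.0 (fully open); "grip_force": force on a finger pad.
Only numpy, scipy, OpenCV 4.12 (cv2) and the standard library are available. Lean on these libraries where they do the work, as an engineer would, in place of code of your own. Each camera call takes 0.05 s, during which the arm holds its last target. There are 200 camera calls.

TASK

Put the espresso tamper away in its wooden stand: lean it and let the lower edge of its steel piston into the bore of the liner first, then straighten it and slide it down until it is fully home, piston top flush with the liner's flange, keeping hold of it until then and letting go only afterwards. The fit is tight and the liner sits a little off the stand's centre, so feel your way in gently, never forcing or jamming it, and leave the coffee jar, sugar bowl and glass cup where they stand.

Things in the scene. Friction and masses are not known exactly. Their poses are not given: they have to be found in the camera images.
- tamper_handle (a point): Espresso tamper, loose, 0.2 to 0.4 kg, upright on the worktop, 101 mm tall: steel piston below, slim neck, then a dark wooden handle, square 28 x 28 mm with flat sides, from 51 to 101 mm above the foot. This point is the handle's centre, on the axis, 76 mm above the foot; z points up along the tamper, x and y are square to the handle's flat sides.
- tamper_foot (a point): Centre of the flat underside of the tamper's piston, same axes. The piston is solid steel, diameter 44 mm, 34 mm tall, its foot edge eased by about 1.2 mm over the lowest 1.5 mm; the neck above it is 18 mm across and ends 51 mm up.
- stand: Tamper stand, fixed: round dark wooden block, diameter 112 mm, 42 mm tall, origin at the centre of its underside on the worktop, z up. In its wide well sits a steel liner, a cup with a flat flange on top (outer diameter 77 mm, 4 mm thick, top face 46.5 mm above the worktop, the highest part) and a plain round sharp-edged bore of diameter 45.5 mm.
- stand_mouth (a point): Point on the stand's (not the liner's) axis at the height of the flange's top face, where the bore begins. The liner was set off centre in its well: it is upright and held fast (it does not give), but its bore's axis is about 5 mm from this point sideways, in an unknown direction that differs each time.
- stand_floor (a point): Point on the stand's axis at the height of the bore's flat solid floor, 34 mm below the flange's top face and 12.5 mm above the worktop; the tamper's foot rests at this height when it is home.
- coffee_jar_mid (a point): Coffee jar of clear glass with a wooden lid, 66 mm across, 106 mm tall, a bystander on the worktop behind the work; point on its axis 53 mm up.
- sugar_bowl_mid (a point): Small beige lidded sugar bowl, 68 mm across, 70 mm tall, a bystander; point on its axis 35 mm up.
- glass_cup_mid (a point): Small pressed-glass coffee cup with a handle, 45 x 77 mm over the handle, 51 mm tall, a bystander; point 25 mm up inside it.
Things that resemble listed ones, but are neither listed nor needed, are in the scene too. Leave any blue or green look-alike of the part that bears tamper_handle alone.

How it is judged:
By the outcome, as a careful person would: the job done as asked, in the order asked, and still so for the second after the job is handed in, with the robot touching nothing.
It also fails if it takes over 67 s, if anything falls off the work surface, if the arm or the gripper's body presses on something with over 40 N, if the wrist force passes 120 N, or if a joint passes its speed limit or range.

## Working session

There is one attempt and no reset: what is moved stays moved. The work goes in short steps, Python scripts to look and compute and a tool call to move; the robot and the scene stay as the last step left them, time stands still between calls to the robot, and variables do not carry over. Pictures are saved under pics/ and viewed, at most 13 in all, crops included, and the job is handed in when it is done.

Besides the shell and the picture viewer there is one more tool, called after "Request:" as name(argument=value, ...), one argument or row to a line, values as JSON. apply_moves: Moves the arm, as the interface text tells. Its arguments: {"type":"object","properties":{"increments":{"type":"array"},"force":{"type":"number"}},"required":["increments"]}

```bash
mkdir -p pics; ls; cat > h.py <<'E'
import numpy as np, cv2
from workcell import *
def K(p):
    f=240/np.tan(np.radians(p["fovy"]/2)); return np.array([[f,0,p["cx"]],[0,f,p["cy"]],[0,0,1.]])
def ray(p,uv):
    u=cv2.undistortPoints(np.array([[uv]],float),K(p),np.array(p["distortion"],float))[0,0]
    d=np.array(p["rotation"])@np.array([u[0],u[1],1]); return np.array(p["xyz"]),d/np.linalg.norm(d)
def onz(p,uv,z):
    o,d=ray(p,uv); return o+d*(z-o[2])/d[2]
def proj(p,X):
    R=np.array(p["rotation"]); X=np.atleast_2d(X)-np.array(p["xyz"])
    return cv2.projectPoints((X@R).reshape(-1,1,3),np.zeros(3),np.zeros(3),K(p),np.array(p["distortion"],float))[0][:,0]
def save(img,f): cv2.imwrite(f,cv2.cvtColor(img,cv2.COLOR_RGB2BGR))
E
python3 - <<'E'
from h import *
s=get_state(); print(s, grip_point_offset() if callable(grip_point_offset) else grip_point_offset)
for n in("scene","side","wrist"):
    p=camera_params(n); save(snapshot(n),f"pics/{n}0.png"); print(n,p)
E
```

```text
pics
{'time_s': 0.0, 'joint_positions': array([-78.86943362,  23.94768785,  -0.59012787,  92.48519697,
         0.27069188,  63.63861027,  -3.03539155]), 'qvel': array([ 0.09923673,  0.02280453,  0.03459148, -0.07895467,  0.11889995,
        0.04023947,  0.02944236]), 'joint_efforts': array([ 2.54614224e-04, -8.51261473e+01,  6.38892185e-01, -4.25988865e+01,
       -4.88201121e-02,  1.86310150e-02,  1.08516390e-04]), 'tool_pos': array([0.14592511, 0.6073364 , 0.20483154]), 'eef_rot': array([[-9.72344925e-01,  2.33549389e-01, -1.73239914e-04],
       [ 2.33549425e-01,  9.72344176e-01, -1.21251218e-03],
       [-1.14732658e-04, -1.21944015e-03, -9.99999250e-01]]), 'contact_force': array([-0.17088506, -0.18267648, -0.14181983]), 'torque': array([-0.0129387 ,  0.00182417,  0.016416  ]), 'grip_force': 0.0, 'gripper_width': 0.9998965562610702} 0.0188
scene {'fovy': 55.38417625846213, 'cx': 318.15020589309194, 'cy': 241.49269115809403, 'distortion': array([-0.10642191,  0.        ,  0.        ,  0.        ,  0.        ]), 'xyz': array([ 0.22836024, -0.68003555,  0.47180903]), 'rotation': ar
[... 205 characters left out ...]
': 238.09227719114094, 'distortion': array([0.04414716, 0.        , 0.        , 0.        , 0.        ]), 'xyz': array([ 0.11341962, -0.26881553,  0.78509094]), 'rotation': array([[ 0.50271535, -0.6990641 ,  0.50851417],
       [-0.86436151, -0.41500479,  0.28398981],
       [ 0.01250873, -0.58230611, -0.81287338]])}
wrist {'fovy': 71.89468759611665, 'cx': 321.9458189939379, 'cy': 242.2517516004832, 'distortion': array([-0.03313639,  0.        ,  0.        ,  0.        ,  0.        ]), 'xyz': array([0.07329874, 0.6252968 , 0.38290213]), 'rotation': array([[ 0.23378685,  0.94031724,  0.24727959],
       [ 0.97228673, -0.22570876, -0.06094322],
       [-0.00149279,  0.25467439, -0.96702571]])}
```

View pics/scene0.png

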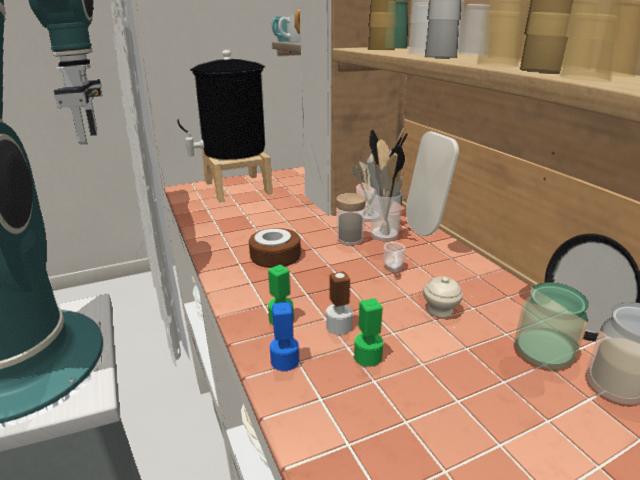

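View pics/side0.png

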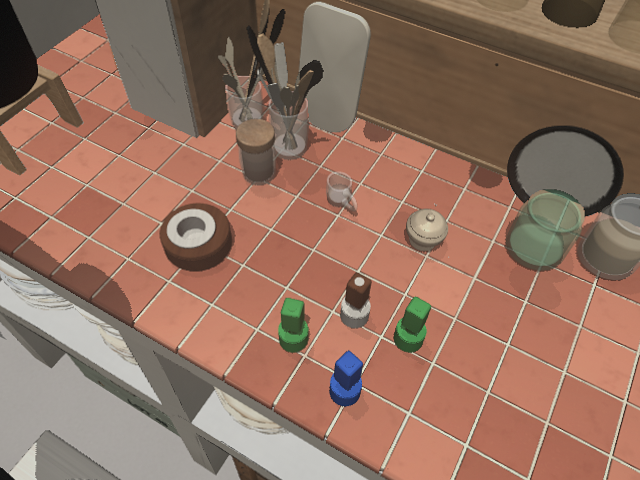

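The steel and dark-wood tamper is at scene (340,302) and side (356,300). The look-alikes are two greens at scene (279,295) and (369,332), or side (293,323) and (411,323), and a blue at scene (284,337), side (347,378). The stand is at scene (274,246), side (196,236). I choose the brown one and will check it in one close crop.

```bash
python3 - <<'E'
import cv2,numpy as np
a=cv2.imread("pics/side0.png");b=cv2.imread("pics/scene0.png")
r=lambda c:cv2.resize(c,(400,300),interpolation=cv2.INTER_CUBIC)
o=np.vstack([np.hstack([r(a[265:340,305:405]),r(a[195:270,145:245])]),np.hstack([r(b[265:340,290:390]),r(b[215:290,225:325])])])
cv2.imwrite("pics/crop1.png",o)
E
```

```text
(no output)
```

View pics/crop1.png

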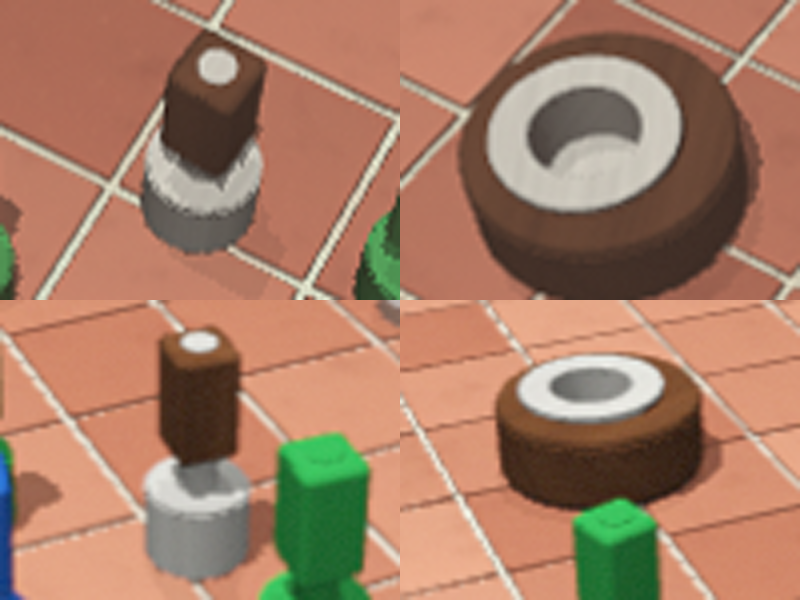

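```bash
python3 - <<'E'
from h import *
ps,pc=camera_params("side"),camera_params("scene")
def tri(a,b):
    A=[];B=[]
    for o,d in(ray(ps,a),ray(pc,b)):
        P=np.eye(3)-np.outer(d,d);A.append(P);B.append(P@o)
    return np.linalg.lstsq(np.vstack(A),np.hstack(B),rcond=None)[0]
S=lambda x,y:(x/4+305,y/4+265)
print("tamper top",onz(ps,S(218,66),.101),onz(pc,(340,275.5),.101),tri(S(218,66),(340,275.5)))
f=(191.25,228.25);g=(272.75,236.75)
print("flange",onz(ps,f,.0465),onz(pc,g,.0465),tri(f,g))
for c in((172,68),(212,30),(266,66),(230,100)): print("corner",onz(ps,S(*c),.101))
for n,a,z in(("jar",(255,135),.106),("cup",(340,183),.05),("bowl",(430,215),.07),("g1",(294,305),.1),("g2",(418,305),.1),("blue",(348,360),.1)):print(n,onz(ps,a,z))
E
```

```text
tamper top [ 0.50973715 -0.12299215  0.101     ] [ 0.51088507 -0.12256966  0.101     ] [ 0.51021202 -0.12302715  0.10111699]
flange [0.49224592 0.16745351 0.0465    ] [0.49368691 0.16428137 0.0465    ] [0.49453507 0.16923771 0.04370863]
corner [ 0.50080303 -0.10951494  0.101     ]
corner [ 0.5218546  -0.11430424  0.101     ]
corner [ 0.51831238 -0.13745832  0.101     ]
corner [ 0.49965115 -0.13291443  0.101     ]
jar [0.67205193 0.15938563 0.106     ]
cup [0.69628243 0.0069898  0.05      ]
bowl [ 0.69455341 -0.15584779  0.07      ]
g1 [ 0.43166905 -0.06316467  0.1       ]
g2 [ 0.51783299 -0.20869408  0.1       ]
blue [ 0.39870129 -0.1641406   0.1       ]
```

```bash
python3 - <<'E'
from h import *
pc=camera_params("scene"); ps=camera_params("side")
for uv in((165,190),(180,250),(230,370)): print("edge",uv,onz(pc,uv,0))
for uv in((0,210),(135,325),(250,395)): print("edge side",uv,onz(ps,uv,0))
for z in(-.3,-.5,-.7,-.9): print("post",z,onz(pc,(172,355),z),"wall",onz(pc,(60,280),z))
print(proj(pc,[[.146,.608,.205],[0,0,0]]))
E
```

```text
edge (165, 190) [0.32723417 0.70968755 0.        ]
edge (180, 250) [0.30843339 0.27983861 0.        ]
edge (230, 370) [ 0.31544124 -0.15087598  0.        ]
edge side (0, 210) [0.38116005 0.49799951 0.        ]
edge side (135, 325) [0.32696883 0.15620293 0.        ]
edge side (250, 395) [ 0.3240785  -0.05446906  0.        ]
post -0.3 [ 0.24665678  0.29941044 -0.3       ] wall [-0.05665634  0.83848922 -0.3       ]
post -0.5 [ 0.25139799  0.55321571 -0.5       ] wall [-0.1305131   1.23198676 -0.5       ]
post -0.7 [ 0.2561392   0.80702098 -0.7       ] wall [-0.20436986  1.6254843  -0.7       ]
post -0.9 [ 0.26088041  1.06082625 -0.9       ] wall [-0.27822662  2.01898184 -0.9       ]
[[ 88.32405197 138.6366156 ]
 [ 16.39097944 360.56753818]]
```

View pics/wrist0.png

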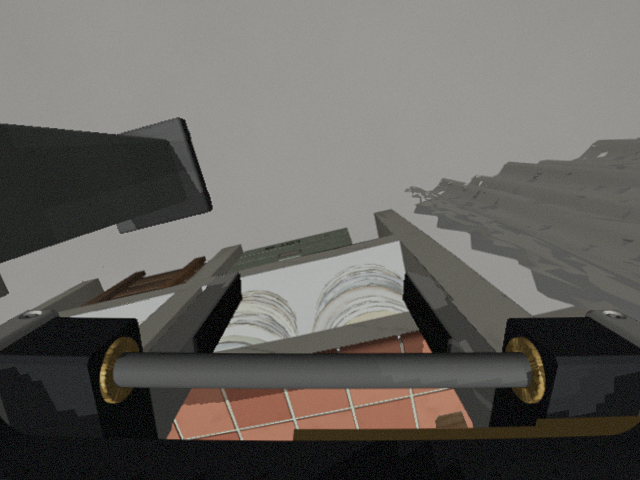

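Wrist view: nothing but the counter edge, the shelf below and a curtain at upper right (~(540,200), +y side). The path toward the tamper is clear.

Request:
apply_moves(
  increments=[
    [-0.065, -0.078, 0, 0, 0, 0.072, -0.4],
    [-0.131, -0.156, 0, 0, 0, 0.144, -0.4],
    [-0.196, -0.234, 0, 0, 0, 0.216, -0.4],
    [-0.262, -0.312, 0, 0, 0, 0.288, -0.4],
    [-0.327, -0.39, 0, 0, 0, 0.36, -0.4],
    [-0.393, -0.469, 0, 0, 0, 0.432, -0.4],
    [-0.458, -0.547, 0, 0, 0, 0.504, -0.4],
    [-0.524, -0.625, 0, 0, 0, 0.576, -0.4],
    [-0.59, -0.703, 0, 0, 0, 0.648, -0.4],
    [-0.655, -0.781, 0, 0, 0, 0.72, -0.4],
  ],
)

```text
time_s: 1.15
tool_pos: [0.3281, 0.2411, 0.2055]
eef_rot: [[-0.546, 0.838, -0.0], [0.838, 0.546, 0.0], [0.0, 0.0, -1.0]]
contact_force: [1.7, -0.0, -0.4]
gripper_width: 0.7
grip_force: 0.0
```

```bash
cat >> h.py <<'E'
from scipy.spatial.transform import Rotation as Ro
def rotyaw(yaw,tilt=0,axis='x'):
    "tool pointing down, tool y at yaw (deg), then turned by tilt about the tool axis"
    a=np.radians(yaw); y=np.array([np.cos(a),np.sin(a),0]); z=np.array([0,0,-1.]); x=np.cross(y,z)
    return np.c_[x,y,z]@Ro.from_euler(axis,tilt,degrees=True).as_matrix()
def inc(p,R,p0=None,R0=None):
    s=get_state(); p0=s["tool_pos"] if p0 is None else np.array(p0); R0=s["eef_rot"] if R0 is None else R0
    return np.round(np.r_[R0.T@(np.array(p)-p0)/.4, np.degrees(Ro.from_matrix(R0.T@R).as_rotvec())/60],4)
E
python3 - <<'E'
from h import *
s=get_state();print(s["tool_pos"],s["eef_rot"][:,1],s["joint_positions"]);print(inc([.5102,-.123,.235],rotyaw(-10)))
E
```

```text
[0.32813717 0.24112221 0.20549501] [8.37576303e-01 5.46320353e-01 9.56877790e-05] [-58.29841695   0.60355872  17.881175   121.82831884  -0.23244157
  57.59056155  -7.17867381]
[-1.0111e+00 -1.1610e-01 -7.4000e-02  0.0000e+00 -2.0000e-04  7.1860e-01]
```

Request:
apply_moves(
  increments=[
    [-0.1, -0.012, -0.0075, 0, 0, 0.072, -0.4],
    [-0.2, -0.023, -0.015, 0, 0, 0.144, -0.4],
    [-0.3, -0.035, -0.022, 0, 0, 0.216, -0.4],
    [-0.4, -0.046, -0.03, 0, 0, 0.288, -0.4],
    [-0.5, -0.058, -0.037, 0, 0, 0.36, -0.4],
    [-0.6, -0.07, -0.045, 0, 0, 0.432, -0.4],
    [-0.7, -0.081, -0.052, 0, 0, 0.504, -0.4],
    [-0.8, -0.093, -0.06, 0, 0, 0.576, -0.4],
    [-0.9, -0.104, -0.067, 0, 0, 0.648, -0.4],
    [-1.0, -0.116, -0.074, 0, 0, 0.72, -0.4],
  ],
)

```text
time_s: 2.15
tool_pos: [0.5091, -0.1185, 0.2352]
eef_rot: [[0.175, 0.985, 0.0], [0.985, -0.175, 0.0], [0.0, 0.0, -1.0]]
contact_force: [0.4, 0.1, -0.2]
gripper_width: 0.705
grip_force: 0.0
```

Request:
apply_moves(
  increments=[
    [-0.01, 0, 0, 0, 0, 0, -0.4],
    [-0.01, 0, 0, 0, 0, 0, -0.4],
    [-0.01, 0, 0, 0, 0, 0, -0.4],
  ],
)

```text
time_s: 2.45
tool_pos: [0.5075, -0.12, 0.2348]
eef_rot: [[0.171, 0.985, -0.001], [0.985, -0.171, 0.0], [0.0, -0.001, -1.0]]
contact_force: [0.1, 0.3, -0.3]
gripper_width: 0.702
grip_force: 0.0
```

```bash
python3 - <<'E'
from h import *
s=get_state();p=camera_params("wrist");im=snapshot("wrist");save(im,"pics/wrist1.png")
print(s["tool_pos"],s["eef_rot"],s["joint_positions"]);print(proj(p,[[.5102,-.123,.101],[.5102,-.123,0]]), p["xyz"],p["rotation"])
E
```

```text
[ 0.50749009 -0.12004822  0.23482409] [[ 1.70668160e-01  9.85328399e-01 -5.70552132e-04]
 [ 9.85328488e-01 -1.70667890e-01  4.92475772e-04]
 [ 3.87875436e-04 -6.46231203e-04 -9.99999716e-01]] [-27.02660295  14.52176258  43.6945961  106.26123873 -11.17012559
  63.60972533  10.93581551]
[[326.29364356 236.70727425]
 [325.25571207 217.74446118]] [ 0.51898594 -0.04711981  0.41286839] [[ 9.85298609e-01 -1.65319550e-01 -4.30824416e-02]
 [-1.70840767e-01 -9.53029182e-01 -2.50097601e-01]
 [ 2.87198708e-04  2.53781056e-01 -9.67261647e-01]]
```

View pics/wrist1.png

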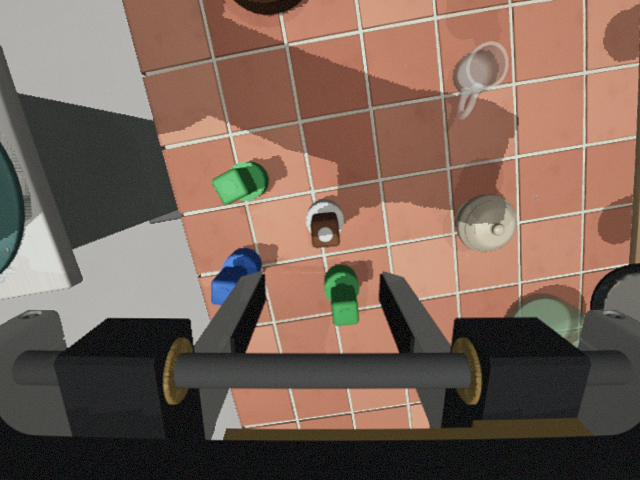

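Wrist view: the brown tamper's white disc is at about (325,234), against a predicted (326,237). Green at (345,300) and (240,183), blue (237,277), bowl (487,222), cup (485,70). Next I refine yaw and centre.

```bash
python3 - <<'E'
from h import *
p=camera_params("wrist");im=cv2.cvtColor(cv2.imread("pics/wrist1.png"),cv2.COLOR_BGR2RGB)
c=im[195:260,295:355].astype(int); 
w=((c.min(2)>150)).astype(np.uint8)
n,l,st,ce=cv2.connectedComponentsWithStats(w)
for i in range(1,n): print(st[i],ce[i]+[295,195],onz(p,ce[i]+[295,195],.101))
b=((c[...,0]<125)&(c[...,0]>c[...,2]+12)).astype(np.uint8)
n,l,st,ce=cv2.connectedComponentsWithStats(b);i=1+np.argmax(st[1:,4]);pts=np.argwhere(l==i)[:,::-1].astype(np.float32)+[295,195]
r=cv2.minAreaRect(pts.astype(np.float32));print(r)
W=np.array([onz(p,q,.101)[:2] for q in cv2.boxPoints(r)]);print(W);d=np.diff(W,axis=0);print(np.degrees(np.arctan2(d[:,1],d[:,0])))
o=cv2.resize(im[195:260,295:355],(600,650)[:2],interpolation=cv2.INTER_CUBIC)[:600];save(o,"pics/crop2.png")
E
```

```text
[0 0 5 1 5] [297. 195.] [ 0.48993099 -0.07823909  0.101     ]
[16  0  5  8 25] [313.28 198.12] [ 0.50449458 -0.08374144  0.101     ]
[ 11   7  23  30 206] [313.72330097 212.97087379] [ 0.50241137 -0.09773759  0.101     ]
[41 16  6  5 15] [338.53333333 212.86666667] [ 0.52572041 -0.10166515  0.101     ]
[46 23  1  1  1] [341. 218.] [ 0.52726143 -0.10696734  0.101     ]
[47 27  1  1  1] [342. 222.] [ 0.52759895 -0.11097714  0.101     ]
[32 34  1  1  1] [327. 229.] [ 0.51227246 -0.11530137  0.101     ]
[44 34  2  3  6] [339.5 230. ] [ 0.52399904 -0.11833101  0.101     ]
[24 39 14  8 82] [325.3902439  237.25609756] [ 0.50936707 -0.12312042  0.101     ]
[  0  53  60  12 194] [324.15979381 254.20618557] [ 0.50529392 -0.13984373  0.101     ]
((324.4713439941406, 229.18443298339844), (34.13197326660156, 27.703937530517578), 84.80557250976562)
[[ 0.49801854 -0.0974383 ]
 [ 0.52431518 -0.09953696]
 [ 0.52195351 -0.13312627]
 [ 0.49494842 -0.13103473]]
[ -4.56295323 -94.02185153 175.57128996]
```

View pics/crop2.png

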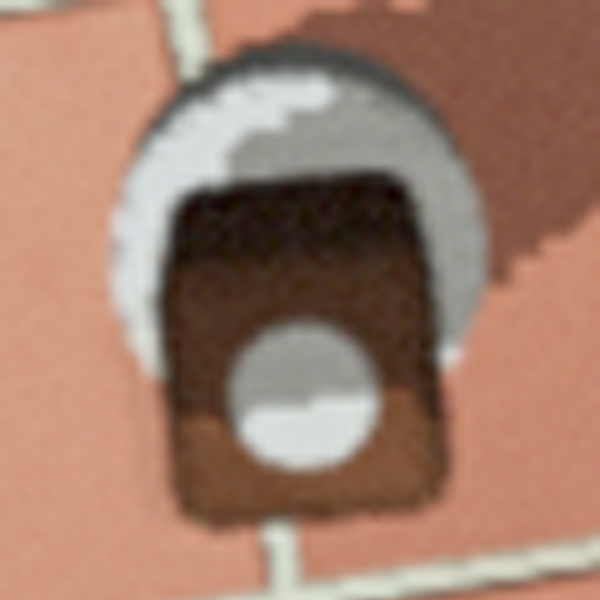

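```bash
python3 - <<'E'
from h import *
print(inc([.510,-.1218,.13],rotyaw(-5)),inc([.510,-.1218,.058],rotyaw(-5)))
E
```

```text
[-0.0041  0.007   0.2624 -0.0004 -0.0006 -0.08  ] [-4.200e-03  7.000e-03  4.424e-01 -4.000e-04 -6.000e-04 -8.000e-02]
```

Request:
apply_moves(
  increments=[
    [-0.004, 0.007, 0.1, 0, 0, -0.08, -0.4],
    [-0.004, 0.007, 0.2, 0, 0, -0.08, -0.4],
    [-0.004, 0.007, 0.262, 0, 0, -0.08, -0.4],
    [-0.004, 0.007, 0.3, 0, 0, -0.08, -0.4],
    [-0.004, 0.007, 0.35, 0, 0, -0.08, -0.4],
    [-0.004, 0.007, 0.4, 0, 0, -0.08, -0.4],
    [-0.004, 0.007, 0.425, 0, 0, -0.08, -0.4],
    [-0.004, 0.007, 0.442, 0, 0, -0.08, -0.4],
    [-0.004, 0.007, 0.442, 0, 0, -0.08, -0.4],
  ],
)

```text
time_s: 3.4
tool_pos: [0.5104, -0.1229, 0.0583]
eef_rot: [[0.089, 0.996, -0.0], [0.996, -0.089, 0.0], [0.0, -0.0, -1.0]]
contact_force: [-0.7, 0.4, 0.2]
gripper_width: 0.698
grip_force: 0.0
```

```bash
python3 - <<'E'
from h import *
s=get_state();print(s["tool_pos"],s["eef_rot"][:,1],s["contact_force"]);p=camera_params("wrist");im=snapshot("wrist")
save(im,"pics/wrist2.png")
E
```

```text
[ 0.51038612 -0.12286292  0.05830616] [ 9.96055354e-01 -8.87339875e-02 -1.03171825e-04] [-0.7277348   0.44276089  0.22360693]
```

View pics/wrist2.png

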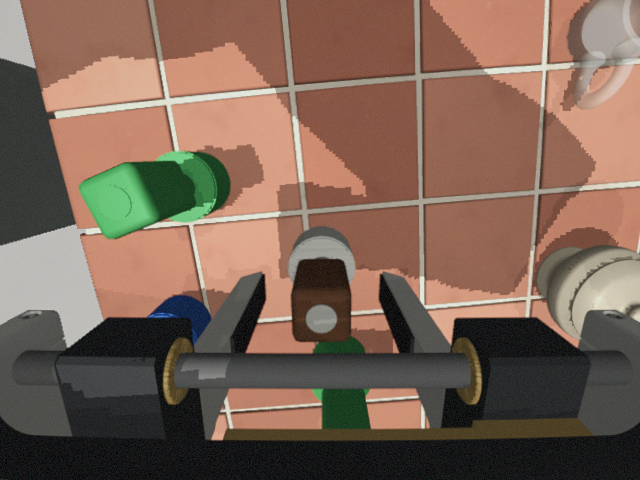

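Wrist view: the handle is centred between the open fingers, its disc at (321,319) and square to the image. I close now.

Request:
apply_moves(
  increments=[
    [0, 0, 0, 0, 0, 0, 0.2],
    [0, 0, 0, 0, 0, 0, 0.5],
    [0, 0, 0, 0, 0, 0, 1],
    [0, 0, 0, 0, 0, 0, 1],
    [0, 0, 0, 0, 0, 0, 1],
    [0, 0, 0, 0, 0, 0, 1],
    [0, 0, 0, 0, 0, 0, 1],
  ],
  force=35,
)

```text
time_s: 4.15
tool_pos: [0.5103, -0.1231, 0.0583]
eef_rot: [[0.089, 0.996, -0.0], [0.996, -0.089, -0.0], [-0.0, -0.0, -1.0]]
contact_force: [-0.7, 0.4, 2.1]
gripper_width: 0.294
grip_force: 34.9
```

```bash
python3 - <<'E'
from h import *
s=get_state();p=camera_params("wrist");im=snapshot("wrist");save(im,"pics/wrist3.png")
print(s["tool_pos"],s["eef_rot"][:,1],s["contact_force"],s["gripper_width"]*94,s["grip_force"])
print("before-close disc",onz(p,(321.5,319),.101))
c=im[290:345,285:360].astype(int)
w=((c.max(2)-c.min(2)<25)&(c.min(2)>80)).astype(np.uint8)
n,l,st,ce=cv2.connectedComponentsWithStats(w)
for i in range(1,n):
    if st[i,4]>40: print(st[i],ce[i]+[285,290],onz(p,ce[i]+[285,290],.101))
# liner: side camera ellipse of flange, and stand outline
ps=camera_params("side")
P=camera_params("scene")
R=rotyaw(-5)
print(inc([.510,-.1218,.18],s["eef_rot"]))
E
```

```text
[ 0.5103266  -0.12310307  0.05833275] [ 9.96021622e-01 -8.91118888e-02 -1.77274610e-05] [-0.69926043  0.3874784   2.07648121] 27.626922282940377 34.94001746177673
before-close disc [ 0.50928327 -0.1204013   0.101     ]
[ 0  0  6 21 68] [286.76470588 296.69117647] [ 0.49495006 -0.10817496  0.101     ]
[70  0  5 20 48] [357.54166667 297.5625    ] [ 0.52612241 -0.11140132  0.101     ]
[ 22  14  31  29 711] [321.86357243 317.8326301 ] [ 0.50949859 -0.11983688  0.101     ]
[ 3.200e-03 -1.200e-03 -3.041e-01  1.000e-04 -0.000e+00  0.000e+00]
```

Request:
apply_moves(
  increments=[
    [0, 0, -0.05, 0, 0, 0, 1],
    [0, 0, -0.15, 0, 0, 0, 1],
    [0, 0, -0.25, 0, 0, 0, 1],
    [0.08, -0.015, -0.3, 0, 0, 0, 1],
    [0.18, -0.032, -0.305, 0, 0, 0, 1],
    [0.28, -0.05, -0.305, 0, 0, 0, 1],
    [0.38, -0.067, -0.305, 0, 0, 0, 1],
    [0.45, -0.08, -0.305, 0, 0, 0, 1],
    [0.5, -0.087, -0.305, 0, 0, 0, 1],
    [0.5, -0.087, -0.305, 0, 0, 0, 1],
  ],
)

```text
time_s: 5.2
tool_pos: [0.493, 0.0821, 0.18]
eef_rot: [[0.085, 0.996, -0.001], [0.996, -0.085, 0.0], [0.0, -0.001, -1.0]]
contact_force: [-0.1, -0.3, -2.9]
gripper_width: 0.296
grip_force: 34.9
```

Request:
apply_moves(
  increments=[
    [0, 0, 0, 0, 0, 0, 1],
    [0, 0, 0, 0, 0, 0, 1],
  ],
)

```text
time_s: 5.4
tool_pos: [0.4934, 0.0782, 0.1802]
eef_rot: [[0.09, 0.996, -0.0], [0.996, -0.09, -0.0], [-0.0, -0.0, -1.0]]
contact_force: [0.2, 0.1, -2.2]
gripper_width: 0.294
grip_force: 34.9
```

```bash
python3 - <<'E'
from h import *
s=get_state();p=camera_params("wrist");im=snapshot("wrist");save(im,"pics/wrist4.png");save(snapshot("side"),"pics/side4.png");save(snapshot("scene"),"pics/scene4.png")
np.savez("w4.npz",xyz=p["xyz"],rotation=p["rotation"],tp=s["tool_pos"],R=s["eef_rot"])
print(s["tool_pos"],s["eef_rot"][:,1],s["contact_force"],s["torque"],s["grip_force"],s["joint_positions"])
E
```

```text
[0.49344518 0.07824791 0.18020507] [ 9.95918512e-01 -9.02568774e-02 -1.14440532e-04] [ 0.19960504  0.075111   -2.18167249] [-0.05753535  0.03086579  0.01523741] 34.93739604949951 [-45.33384695  15.03074167  38.2604369  112.55723497 -11.13757326
  56.05458732  -6.9420508 ]
```

View pics/wrist4.png

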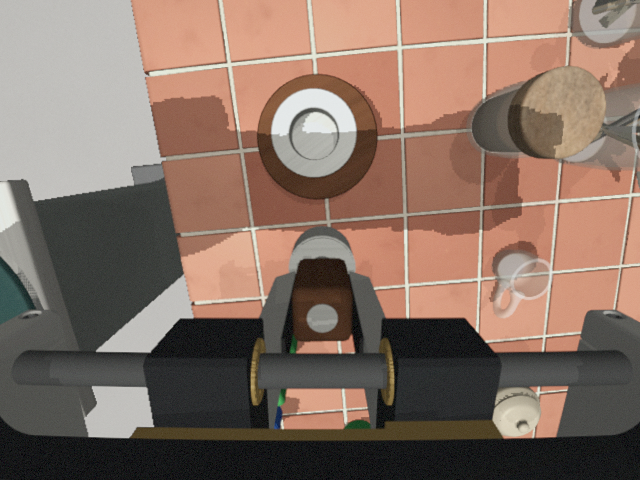

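Wrist view: stand flange centre at about (314,132), with the bore at about (314,134). The held tamper's disc is at (321,318) and its piston at (322,255). The jar (558,112), cup (520,280) and bowl (516,410) are clear. Next I fit circles.

```bash
cat >> h.py <<'E'
from scipy.optimize import least_squares
def circ(P):
    r=least_squares(lambda q:np.hypot(P[:,0]-q[0],P[:,1]-q[1])-q[2],[*P.mean(0),.03],loss="soft_l1",f_scale=.0005); return r.x,np.sqrt(np.mean(r.fun**2))
def radial(img,p,c,z,rmin,rmax,n=120):
    "strongest grey-level edge along n spokes from c, on plane z: (points, signed gradient)"
    g=cv2.GaussianBlur(cv2.cvtColor(img,cv2.COLOR_RGB2GRAY).astype(np.float32),(0,0),.8); rs=np.arange(rmin,rmax,.00025); out=[]
    for a in np.linspace(0,2*np.pi,n,endpoint=False):
        X=np.c_[c[0]+rs*np.cos(a),c[1]+rs*np.sin(a),np.full(len(rs),z)]; uv=proj(p,X).astype(np.float32)
        v=cv2.remap(g,uv[None,:,0].copy(),uv[None,:,1].copy(),cv2.INTER_LINEAR)[0]; d=np.gradient(v); k=np.argmax(abs(d)); out.append([*X[k,:2],d[k]])
    return np.array(out)
E
python3 - <<'E'
from h import *
d=np.load("w4.npz");p=camera_params("wrist");print(np.abs(p["xyz"]-d["xyz"]).max())
im=cv2.cvtColor(cv2.imread("pics/wrist4.png"),cv2.COLOR_BGR2RGB)
c=onz(p,(314,132),.0465);print(c)
for nm,z,a,b in(("stand",.042,.047,.064),("flange",.0465,.033,.044),("bore",.0465,.017,.028)):
    for _ in range(2):
        E=radial(im,p,c,z,a,b);q,e=circ(E[:,:2]); 
    print(nm,q,e, "median r",np.median(np.hypot(*(E[:,:2]-q[:2]).T)))
c=onz(p,(321,318),.1+.1227)
for nm in("disc",):
    print(nm,c, "rel tool",d["R"].T@(c-d["tp"]))
    E=radial(im,p,c,c[2],.004,.011);print(circ(E[:,:2]),)
E
```

```text
0.00012009696805734271
[0.49402908 0.17320767 0.0465    ]
stand [0.49626311 0.16756127 0.05554004] 0.002631105007057479 median r 0.05549453517832114
flange [0.49335353 0.17184778 0.03826839] 0.0002121536459905167 median r 0.03825990174189583
bore [0.49381177 0.17188734 0.02221821] 0.001264965879184466 median r 0.02222723034999091
disc [0.49227983 0.08153209 0.2227    ] rel tool [ 0.00314911 -0.00146187 -0.04249598]
(array([0.49265181, 0.08142391, 0.00707915]), np.float64(0.00010752244709230309))
```

Request:
apply_moves(
  increments=[
    [0.05, -0.004, 0, 0, 0, 0, 1],
    [0.12, -0.01, 0, 0, 0, 0, 1],
    [0.18, -0.015, 0.03, 0, 0, 0, 1],
    [0.22, -0.018, 0.07, 0, 0, 0, 1],
    [0.225, -0.019, 0.11, 0, 0, 0, 1],
    [0.225, -0.019, 0.14, 0, 0, 0, 1],
    [0.225, -0.019, 0.16, 0, 0, 0, 1],
    [0.225, -0.019, 0.168, 0, 0, 0, 1],
    [0.225, -0.019, 0.168, 0, 0, 0, 1],
    [0.225, -0.019, 0.168, 0, 0, 0, 1],
  ],
)

```text
time_s: 6.55
tool_pos: [0.4943, 0.1693, 0.1136]
eef_rot: [[0.09, 0.996, 0.001], [0.996, -0.09, 0.0], [0.0, 0.001, -1.0]]
contact_force: [0.3, 0.2, -2.7]
gripper_width: 0.297
grip_force: 34.9
```

```bash
python3 - <<'E'
from h import *
s=get_state()
print(s["tool_pos"],s["eef_rot"][:,1],s["contact_force"],s["torque"])
P={}
for n in("wrist","side","scene"):
    P[n]=camera_params(n); im=snapshot(n); save(im,f"pics/{n}5.png"); 
np.save("cam5.npy",P,allow_pickle=True)
a=[cv2.imread(f"pics/{n}5.png") for n in("wrist","side","scene")]
r=lambda c:cv2.resize(c,(400,300),interpolation=cv2.INTER_CUBIC)
for n,i in(("wrist",0),("side",1),("scene",2)): print(n,proj(P[n],[[.4937,.1684,.0465],[.4937,.1684,.0885]]))
c=proj(P["wrist"],[[.494,.17,.0465]])[0].astype(int);y=max(c[1]-90,0)
o=np.vstack([np.hstack([r(a[1][180:255,145:245]),r(a[2][185:260,225:325])]),np.hstack([r(a[0][y:y+150,c[0]-100:c[0]+100]),r(a[0])])])
print(y,c);cv2.imwrite("pics/crop5.png",o)
E
```

```text
[0.49429016 0.16934018 0.11358293] [ 9.95985153e-01 -8.95162807e-02  6.41391857e-04] [ 0.34190762  0.201394   -2.68940122] [-0.0760172   0.07316313  0.05776397]
wrist [[322.53521049 255.44547263]
 [322.74306004 274.30257518]]
side [[191.32988823 227.3834206 ]
 [186.92734582 211.14912794]]
scene [[272.13505362 235.98923307]
 [271.11648702 218.02852439]]
163 [322 253]
```

View pics/crop5.png

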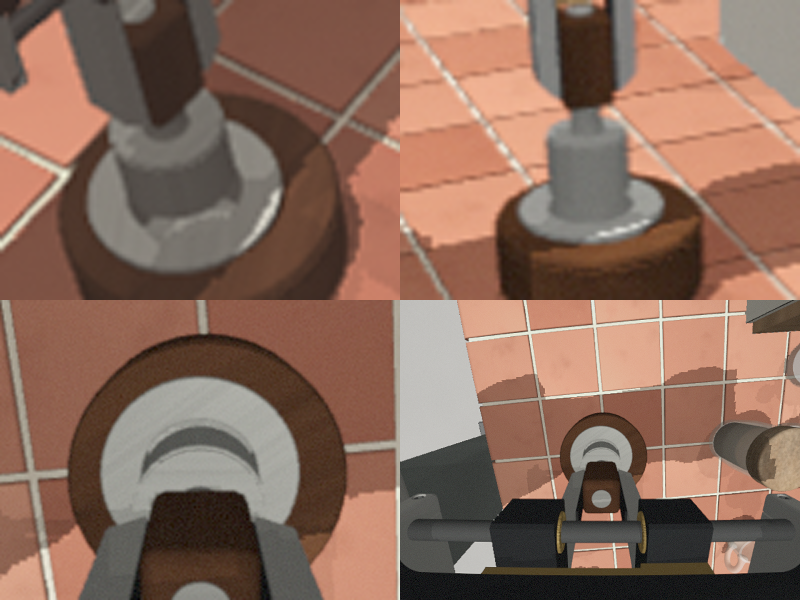

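```bash
python3 - <<'E'
from h import *
p=np.load("cam5.npy",allow_pickle=True).item()["wrist"];im=cv2.cvtColor(cv2.imread("pics/wrist5.png"),cv2.COLOR_BGR2RGB)
T=np.array([.4943,.1693])
c=onz(p,(322,250),.0465)[:2]
E=radial(im,p,c,.0465,.034,.043,180);m=(E[:,1]-c[1]>-.005)&(E[:,2]<0);q,e=circ(E[m,:2]);print("flange",q,e,m.sum())
g=cv2.cvtColor(im,cv2.COLOR_RGB2GRAY)
print("column 322, v 190..262",list(zip(range(196,262),g[196:262,322])))
for nm,cc,z,r in(("bore",q[:2],.0465,.02275),("foot",T,.0553,.0208),("foot+1.5",T,.0568,.022),("ptop",T,.0893,.022)):
    print(nm,proj(p,[[cc[0]+r*.09,cc[1]+r*.996,z]]))
E
```

```text
flange [0.49328043 0.17224976 0.03824822] 0.00017205730909455806 97
column 322, v 190..262 [(196, np.uint8(58)), (197, np.uint8(67)), (198, np.uint8(62)), (199, np.uint8(64)), (200, np.uint8(67)), (201, np.uint8(106)), (202, np.uint8(156)), (203, np.uint8(173)), (204, np.uint8(170)), (205, np.uint8(170)), (206, np.uint8(170)), (207, np.uint8(169)), (208, np.uint8(169)), (209, np.uint8(168)), (210, np.uint8(169)), (211, np.uint8(166)), (212, np.uint8(167)), (213, np.uint8(164)), (214, np.uint8(165)), (215, np.uint8(162)), (216, np.uint8(166)), (217, np.uint8(166)), (218, np.uint8(169)), (219, np.uint8(169)), (220, np.uint8(168)), (221, np.uint8(166)), (222, np.uint8(145)), (223, np.uint8(146)), (224, np.uint8(150)), (225, np.uint8(145)), (226, np.uint8(106)), (227, np.uint8(86)), (228, np.uint8(84)), (229, np.uint8(88)), (230, np.uint8(83)), (231, np.uint8(85)), (232, np.uint8(84)), (233, np.uint8(89)), (234, np.uint8(88)), (235, np.uint8(115)), (236, np.uint8(148)), (237, np.uint8(143)), (238, np.uint8(149)), (239, np.uint8(163)), (240, np.uint8(167)), (241, np.uint8(165)), (242, np.uint8(163)), (243, np.uint8(163)), (244, np.uint8(163)), (245, np.uint8(164)), (246, np.uint8(165)), (247, np.uint8(164)), (248, np.uint8(161)), (249, np.uint8(160)), (250, np.uint8(161)), (251, np.uint8(162)), (252, np.uint8(164)), (253, np.uint8(160)), (254, np.uint8(162)), (255, np.uint8(154)), (256, np.uint8(110)), (257, np.uint8(81)), (258, np.uint8(50)), (259, np.uint8(33)), (260, np.uint8(33)), (261, np.uint8(37))]
bore [[321.54524121 221.72393708]]
foot [[323.30089226 230.50062691]]
foot+1.5 [[323.31428225 229.34080405]]
ptop [[323.59769291 240.47160663]]
```

Crop: the piston sits over the bore, with the rim edge at wrist row 221.7, the piston foot at 225.7 and its top at 235–238. Relative to the bore, the piston is aligned to better than 1 mm with the TCP near (0.4943, 0.1692). Now I plan the lean.

```bash
cat > plan.py <<'E'
from h import *
import sys
B=np.array([.4943,.1692]); H=.0583; YAW=-5.1
def pose(uL,d,th):
    "TCP pose: tamper leaned th deg (handle to -u), low foot edge at uL from bore axis, d below flange"
    R=rotyaw(YAW,-th); u=rotyaw(YAW)[:,1]
    L=np.array([*B,.0465-d])+u*uL; F=L+.022*R[:,1]
    return F-H*R[:,2],R
E
python3 - <<'E'
from plan import *
s=get_state();p0,R0=s["tool_pos"],s["eef_rot"];print(p0,R0[:,1],s["joint_positions"])
for a in((-.0205,-.008,12),(-.0205,-.001,12),(-.0205,.006,12)):
    p,R=pose(*a);print(a,p.round(4),inc(p,R))
E
```

```text
[0.49420261 0.1695539  0.11355074] [ 9.96015563e-01 -8.91772613e-02  6.43371284e-04] [-49.56872768  22.80029745  33.34203876 112.76799821 -16.40018577
  49.01820984 -12.53212635]
(-0.0205, -0.008, 12) [0.4832 0.1702 0.1161] [-0.0009 -0.0274 -0.0064 -0.1994 -0.0004 -0.0003]
(-0.0205, -0.001, 12) [0.4832 0.1702 0.1091] [-0.0009 -0.0274  0.0111 -0.1994 -0.0004 -0.0003]
(-0.0205, 0.006, 12) [0.4832 0.1702 0.1021] [-0.0009 -0.0275  0.0286 -0.1994 -0.0004 -0.0003]
```

Request:
apply_moves(
  increments=[
    [0, -0.007, -0.01, -0.05, 0, 0, 1],
    [0, -0.014, -0.01, -0.1, 0, 0, 1],
    [-0.001, -0.021, -0.008, -0.15, 0, 0, 1],
    [-0.001, -0.027, -0.006, -0.2, 0, 0, 1],
    [-0.001, -0.027, -0.006, -0.2, 0, 0, 1],
    [-0.001, -0.027, 0, -0.2, 0, 0, 1],
    [-0.001, -0.027, 0.006, -0.2, 0, 0, 1],
    [-0.001, -0.027, 0.011, -0.2, 0, 0, 1],
    [-0.001, -0.027, 0.011, -0.2, 0, 0, 1],
    [-0.001, -0.027, 0.011, -0.2, 0, 0, 1],
  ],
)

```text
time_s: 7.7
tool_pos: [0.4833, 0.1698, 0.1086]
eef_rot: [[0.09, 0.974, 0.207], [0.996, -0.088, -0.019], [-0.0, 0.208, -0.978]]
contact_force: [0.2, 0.1, -2.7]
gripper_width: 0.296
grip_force: 34.9
```

```bash
python3 - <<'E'
from plan import *
s=get_state();print(s["tool_pos"],s["contact_force"],s["torque"],s["eef_rot"][:,1])
for a in((-.0205,.003,12),(-.0205,.006,12)):
    p,R=pose(*a);print(a,p.round(4),inc(p,R))
E
```

```text
[0.48334378 0.16979667 0.10857328] [ 0.18724905  0.08599726 -2.65556756] [-0.04644477  0.42008054  0.01105402] [ 0.97426023 -0.08755048  0.20773037]
(-0.0205, 0.003, 12) [0.4832 0.1702 0.1051] [ 0.001  -0.0021  0.0084 -0.0002  0.0005 -0.0006]
(-0.0205, 0.006, 12) [0.4832 0.1702 0.1021] [ 0.001  -0.0037  0.0158 -0.0002  0.0005 -0.0006]
```

Clear of contact so far. I lower the edge in gently.

Request:
apply_moves(
  increments=[
    [0.001, -0.001, 0.003, 0, 0, 0, 1],
    [0.001, -0.002, 0.006, 0, 0, 0, 1],
    [0.001, -0.002, 0.0085, 0, 0, 0, 1],
    [0.001, -0.002, 0.0085, 0, 0, 0, 1],
  ],
)

```text
time_s: 8.1
tool_pos: [0.4831, 0.1705, 0.105]
eef_rot: [[0.089, 0.974, 0.207], [0.996, -0.087, -0.019], [-0.0, 0.208, -0.978]]
contact_force: [-0.0, -0.9, -2.9]
gripper_width: 0.301
grip_force: 34.9
```

Request:
apply_moves(
  increments=[
    [0, -0.0005, 0.003, 0, 0, 0, 1],
    [0, -0.001, 0.006, 0, 0, 0, 1],
    [0, -0.0015, 0.0075, 0, 0, 0, 1],
    [0, -0.0015, 0.0075, 0, 0, 0, 1],
  ],
)

```text
time_s: 8.5
tool_pos: [0.4831, 0.1704, 0.102]
eef_rot: [[0.089, 0.974, 0.207], [0.996, -0.087, -0.019], [-0.0, 0.208, -0.978]]
contact_force: [-0.0, 0.7, -2.9]
gripper_width: 0.298
grip_force: 34.9
```

```bash
python3 - <<'E'
from plan import *
s=get_state();print(s["tool_pos"],s["contact_force"],s["torque"])
for a in((-.0210,.006,8),(-.0218,.005,4),(-.022,.004,0)):
    p,R=pose(*a);print(a,p.round(4),inc(p,R))
for n in("side","wrist"): save(snapshot(n),f"pics/{n}6.png")
a=cv2.imread("pics/side6.png");b=cv2.imread("pics/wrist6.png")
r=lambda c:cv2.resize(c,(400,300),interpolation=cv2.INTER_CUBIC)
c=proj(camera_params("wrist"),[[.4933,.1722,.0465]])[0].astype(int);print(c)
y=max(0,c[1]-75);cv2.imwrite("pics/crop6.png",np.hstack([r(a[180:255,145:245]),r(b[y:y+120,c[0]-80:c[0]+80])]))
E
```

```text
[0.48306345 0.17044018 0.10201201] [-0.0358439   0.70017944 -2.87448072] [-0.03645146  0.37938605 -0.00788176]
(-0.021, 0.006, 8) [0.487  0.1699 0.1013] [-0.0006  0.0093  0.0038  0.0665  0.0002 -0.0002]
(-0.0218, 0.005, 4) [0.4904 0.1695 0.1012] [-0.0006  0.0176  0.0058  0.1332  0.0002 -0.0002]
(-0.022, 0.004, 0) [0.4943 0.1692 0.1008] [-0.0006  0.027   0.0088  0.1999  0.0002 -0.0002]
[321 254]
```

View pics/crop6.png

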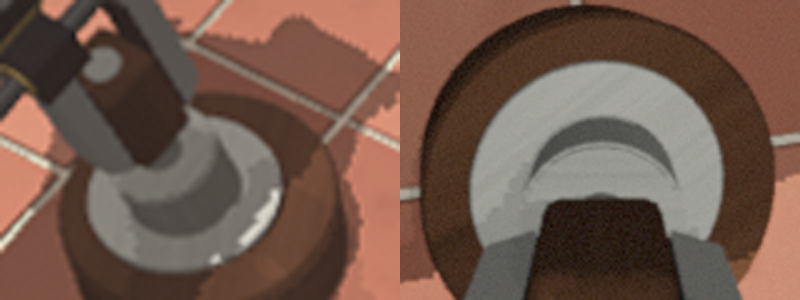

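Crop: the tamper leans toward the robot with its lower edge inside the bore, no contact force. I straighten in stages.

Request:
apply_moves(
  increments=[
    [0, 0.003, 0.001, 0.022, 0, 0, 1],
    [-0.0005, 0.006, 0.0025, 0.044, 0, 0, 1],
    [-0.0005, 0.009, 0.004, 0.066, 0, 0, 1],
    [-0.0005, 0.013, 0.005, 0.1, 0, 0, 1],
    [-0.0005, 0.0176, 0.006, 0.133, 0, 0, 1],
    [-0.0005, 0.0176, 0.006, 0.133, 0, 0, 1],
  ],
)

```text
time_s: 9.2
tool_pos: [0.4914, 0.1692, 0.1012]
eef_rot: [[0.09, 0.994, 0.068], [0.996, -0.09, -0.006], [-0.0, 0.069, -0.998]]
contact_force: [-1.0, 0.4, -3.2]
gripper_width: 0.294
grip_force: 34.9
```

```bash
python3 - <<'E'
from plan import *
s=get_state();print(s["tool_pos"],s["contact_force"],s["torque"])
for a in((-.022,.004,2),(-.022,.004,0)):
    p,R=pose(*a);print(a,p.round(4),inc(p,R))
E
```

```text
[0.49138231 0.16921803 0.10119095] [-0.95790022  0.39311535 -3.15486441] [0.06141714 0.43821629 0.01924236]
(-0.022, 0.004, 2) [0.4923 0.1694 0.1015] [ 0.0006  0.0022 -0.0007  0.0324  0.0002 -0.0013]
(-0.022, 0.004, 0) [0.4943 0.1692 0.1008] [ 0.0006  0.0072  0.0015  0.0657  0.0002 -0.0013]
```

Request:
apply_moves(
  increments=[
    [0, 0, 0, 0, 0, 0, 1],
    [0, 0, 0, 0, 0, 0, 1],
    [0, 0, 0, 0, 0, 0, 1],
  ],
)

```text
time_s: 9.5
tool_pos: [0.4903, 0.1698, 0.1013]
eef_rot: [[0.089, 0.994, 0.07], [0.996, -0.089, -0.006], [0.0, 0.07, -0.998]]
contact_force: [-0.3, 0.3, -2.8]
gripper_width: 0.297
grip_force: 34.9
```

```bash
python3 - <<'E'
from plan import *
s=get_state();print(s["tool_pos"],s["contact_force"],s["torque"])
for a in((-.022,.004,2),(-.022,.004,0)):
    p,R=pose(*a);print(a,p.round(4),inc(p,R))
E
```

```text
[0.49026126 0.16975134 0.10125656] [-0.26014935  0.26173135 -2.77299555] [-0.08965933  0.20720794 -0.03271117]
(-0.022, 0.004, 2) [0.4923 0.1694 0.1015] [-0.0005  0.0051 -0.0003  0.034  -0.0001  0.0001]
(-0.022, 0.004, 0) [0.4943 0.1692 0.1008] [-0.0005  0.0101  0.0019  0.0673 -0.0001  0.0001]
```

Request:
apply_moves(
  increments=[
    [0, 0.0015, -0.0005, 0.01, 0, 0, 1],
    [0, 0.003, -0.0005, 0.02, 0, 0, 1],
    [-0.0003, 0.005, -0.0003, 0.034, 0, 0, 1],
    [-0.0004, 0.0067, 0.0003, 0.045, 0, 0, 1],
    [-0.0005, 0.0085, 0.001, 0.056, 0, 0, 1],
    [-0.0005, 0.01, 0.0019, 0.067, 0, 0, 1],
    [-0.0005, 0.01, 0.0019, 0.067, 0, 0, 1],
    [-0.0005, 0.01, 0.0019, 0.067, 0, 0, 1],
    [-0.0005, 0.01, 0.0019, 0.067, 0, 0, 1],
  ],
)

```text
time_s: 10.4
tool_pos: [0.4944, 0.1691, 0.1007]
eef_rot: [[0.089, 0.996, 0.0], [0.996, -0.089, -0.0], [-0.0, 0.0, -1.0]]
contact_force: [-0.0, 0.3, -3.1]
gripper_width: 0.294
grip_force: 34.9
```

```bash
python3 - <<'E'
from plan import *
s=get_state();print(s["tool_pos"],s["contact_force"],s["torque"],s["eef_rot"][2])
for a in((-.022,.007,0),):
    p,R=pose(*a);print(a,p.round(4),inc(p,R))
E
```

```text
[0.49439119 0.16907737 0.10073357] [-0.01790482  0.30506389 -3.06155421] [-0.04577072  0.0854792   0.02020329] [-6.51699650e-05  7.85752809e-05 -9.99999995e-01]
(-0.022, 0.007, 0) [0.4943 0.1692 0.0978] [ 0.0003 -0.0003  0.0073  0.0001  0.0001 -0.0001]
```

The tamper is upright and 4 mm in with no contact. I slide it down in small steps.

Request:
apply_moves(
  increments=[
    [0, 0, 0.0025, 0, 0, 0, 1],
    [0, 0, 0.005, 0, 0, 0, 1],
    [0, 0, 0.0075, 0, 0, 0, 1],
    [0, 0, 0.01, 0, 0, 0, 1],
    [0, 0, 0.01, 0, 0, 0, 1],
    [0, 0, 0.01, 0, 0, 0, 1],
  ],
)

```text
time_s: 11.0
tool_pos: [0.4945, 0.169, 0.0968]
eef_rot: [[0.089, 0.996, 0.0], [0.996, -0.089, -0.0], [-0.0, 0.0, -1.0]]
contact_force: [0.2, 0.4, -3.3]
gripper_width: 0.295
grip_force: 34.9
```

Request:
apply_moves(
  increments=[
    [0, 0, 0.0025, 0, 0, 0, 1],
    [0, 0, 0.005, 0, 0, 0, 1],
    [0, 0, 0.0075, 0, 0, 0, 1],
    [0, 0, 0.01, 0, 0, 0, 1],
    [0, 0, 0.0125, 0, 0, 0, 1],
    [0, 0, 0.015, 0, 0, 0, 1],
    [0, 0, 0.015, 0, 0, 0, 1],
  ],
)

```text
time_s: 11.7
tool_pos: [0.4944, 0.169, 0.0906]
eef_rot: [[0.089, 0.996, -0.0], [0.996, -0.089, -0.0], [-0.0, -0.0, -1.0]]
contact_force: [0.6, 0.3, -3.3]
gripper_width: 0.299
grip_force: 34.9
```

Request:
apply_moves(
  increments=[
    [0, 0, 0.003, 0, 0, 0, 1],
    [0, 0, 0.006, 0, 0, 0, 1],
    [0, 0, 0.009, 0, 0, 0, 1],
    [0, 0, 0.012, 0, 0, 0, 1],
    [0, 0, 0.015, 0, 0, 0, 1],
    [0, 0, 0.018, 0, 0, 0, 1],
    [0, 0, 0.021, 0, 0, 0, 1],
    [0, 0, 0.024, 0, 0, 0, 1],
    [0, 0, 0.024, 0, 0, 0, 1],
  ],
)

```text
time_s: 12.6
tool_pos: [0.4944, 0.169, 0.081]
eef_rot: [[0.089, 0.996, -0.0], [0.996, -0.089, -0.0], [-0.0, -0.0, -1.0]]
contact_force: [-0.4, -0.2, -3.1]
gripper_width: 0.294
grip_force: 34.9
```

Request:
apply_moves(
  increments=[
    [0, 0, 0.003, 0, 0, 0, 1],
    [0, 0, 0.006, 0, 0, 0, 1],
    [0, 0, 0.009, 0, 0, 0, 1],
    [0, 0, 0.012, 0, 0, 0, 1],
    [0, 0, 0.015, 0, 0, 0, 1],
    [0, 0, 0.018, 0, 0, 0, 1],
    [0, 0, 0.02, 0, 0, 0, 1],
    [0, 0, 0.022, 0, 0, 0, 1],
    [0, 0, 0.022, 0, 0, 0, 1],
    [0, 0, 0.022, 0, 0, 0, 1],
  ],
)

```text
time_s: 13.6
tool_pos: [0.4945, 0.169, 0.0724]
eef_rot: [[0.089, 0.996, 0.0], [0.996, -0.089, -0.0], [-0.0, 0.0, -1.0]]
contact_force: [0.1, 0.3, -2.3]
gripper_width: 0.296
grip_force: 34.9
```

Request:
apply_moves(
  increments=[
    [0, 0, 0.001, 0, 0, 0, 1],
    [0, 0, 0.002, 0, 0, 0, 1],
    [0, 0, 0.003, 0, 0, 0, 1],
    [0, 0, 0.003, 0, 0, 0, 1],
  ],
)

```text
time_s: 14.0
tool_pos: [0.4945, 0.169, 0.0711]
eef_rot: [[0.089, 0.996, -0.0], [0.996, -0.089, -0.0], [-0.0, -0.0, -1.0]]
contact_force: [0.6, 0.8, -2.4]
gripper_width: 0.297
grip_force: 34.9
```

Request:
apply_moves(
  increments=[
    [0, 0, 0.0005, 0, 0, 0, 1],
    [0, 0, 0.001, 0, 0, 0, 1],
    [0, 0, 0.001, 0, 0, 0, 1],
  ],
)

```text
time_s: 14.3
tool_pos: [0.4945, 0.1691, 0.0708]
eef_rot: [[0.089, 0.996, 0.0], [0.996, -0.089, -0.0], [-0.0, 0.0, -1.0]]
contact_force: [-1.0, -0.0, 1.6]
gripper_width: 0.293
grip_force: 34.9
```

Request:
apply_moves(
  increments=[
    [0, 0, 0.0005, 0, 0, 0, 1],
    [0, 0, 0.0005, 0, 0, 0, 1],
  ],
)

```text
time_s: 14.5
tool_pos: [0.4945, 0.1691, 0.0708]
eef_rot: [[0.089, 0.996, 0.0], [0.996, -0.089, 0.0], [0.0, 0.0, -1.0]]
contact_force: [-3.8, -0.1, 6.1]
gripper_width: 0.294
grip_force: 34.9
```

```bash
python3 - <<'E'
from h import *
s=get_state();print(s["tool_pos"],s["contact_force"],s["torque"])
E
```

```text
[0.49454288 0.16908052 0.07080381] [-3.81044268 -0.10591877  6.09706482] [-0.33352762  0.72223915 -0.0095057 ]
```

Firm floor contact at exactly the expected height (TCP 70.8 mm), so the tamper is home. I release and retreat.

Request:
apply_moves(
  increments=[
    [0, 0, -0.0005, 0, 0, 0, 0.35],
    [0, 0, -0.0005, 0, 0, 0, 0.2],
    [0, 0, -0.0005, 0, 0, 0, 0],
    [0, 0, -0.0005, 0, 0, 0, -0.3],
    [0, 0, -0.0005, 0, 0, 0, -0.3],
    [0, 0, -0.0005, 0, 0, 0, -0.3],
    [0, 0, -0.0005, 0, 0, 0, -0.3],
  ],
)

```text
time_s: 15.2
tool_pos: [0.4945, 0.1691, 0.0708]
eef_rot: [[0.089, 0.996, 0.0], [0.996, -0.089, -0.0], [-0.0, 0.0, -1.0]]
contact_force: [0.1, -0.1, 1.1]
gripper_width: 0.649
grip_force: 0.0
```

Request:
apply_moves(
  increments=[
    [0, 0, -0.02, 0, 0, 0, -0.3],
    [0, 0, -0.06, 0, 0, 0, -0.3],
    [0, 0, -0.12, 0, 0, 0, -0.3],
    [0, 0, -0.18, 0, 0, 0, -0.3],
    [0, 0, -0.24, 0, 0, 0, -0.3],
    [0, 0, -0.3, 0, 0, 0, -0.3],
    [0, 0, -0.3, 0, 0, 0, -0.3],
    [0, 0, -0.3, 0, 0, 0, -0.3],
  ],
)

```text
time_s: 16.0
tool_pos: [0.4946, 0.1692, 0.1913]
eef_rot: [[0.089, 0.996, 0.001], [0.996, -0.089, 0.001], [0.001, 0.001, -1.0]]
contact_force: [-0.7, -1.3, -0.1]
gripper_width: 0.647
grip_force: 0.0
```

```bash
python3 - <<'E'
from h import *
save(snapshot("scene"),"pics/scene7.png");save(snapshot("side"),"pics/side7.png")
a=cv2.imread("pics/side7.png");b=cv2.imread("pics/scene7.png")
cv2.imwrite("pics/crop7.png",np.hstack([cv2.resize(a[170:260,140:260],(400,300),interpolation=cv2.INTER_CUBIC),cv2.resize(b[120:360,180:500],(400,300))]))
print(get_state()["contact_force"])
E
```

```text
[-0.47729315  0.93253963 -1.00263635]
```

View pics/crop7.png

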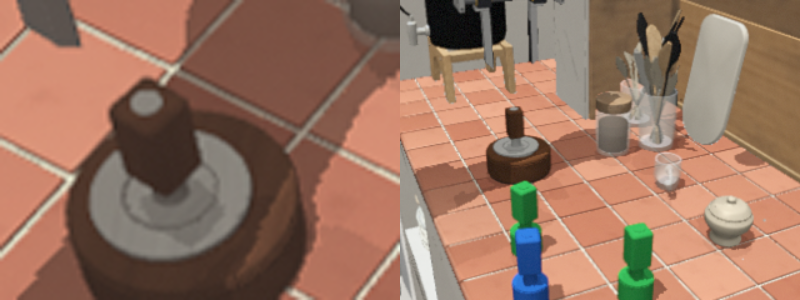

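The picture shows the piston flush with the flange (side crop (170,185)), the bystanders unmoved and the gripper clear.

```bash
python3 -c "
from workcell import *; print(sign_off())"
```

```text
the job is handed in; nothing more can be done
None
```

The tamper is fully home in its stand with the piston top flush with the flange; I leaned it in edge first, straightened it, slid it down without forcing, let go only once it was home, and handed the job in at about 16 s with the jar, bowl and cup untouched.

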